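Seat a valve flap on the jig's hidden pin and hold it pressed home

TASK

Pick up the grey valve flap by its steel bracket and set it into the channel of the assembly jig, bracket in line with the channel (either way round), sliding it along until the socket in its underside drops onto the locating pin hidden beneath it. Then press it down until the yellow sprung bed is fully home, and finish while still holding it pressed down: do not let go. Leave the other things on the table where they are.

Things in the scene. Friction and masses are not known exactly. Their poses are not given: they have to be found in the camera images.
- flap: Loose valve flap, 0.15 to 0.31 kg, standing on its square boss: 44 x 44 mm, 20 mm tall, with a round socket (12 mm wide, mouth chamfered 1 mm, 20 mm deep) in the middle of its underside, out of sight. Above the boss a grey disc, 90 mm in diameter, 20 to 26 mm up; above that the steel bracket. Origin: centre of the boss's underside, at the socket's mouth; x along the bracket, z up.
- flap_bracket (a point): Centre of the flap's steel bracket, 39 mm above the flap's origin. The bracket is a solid bar 74 mm long (flap's x), 20 mm wide (y), 26 to 52 mm above the flap's underside; grip it across its width. Bolt heads and hinge knuckle on it are for looks.
- jig: Fixed assembly jig: aluminium base 160 (x) x 110 (y) x 12 mm, and on it two blue fences along x, 130 mm long, tops 37 mm above the table, leaving a channel 52 mm wide (y -26 to +26 mm), open at both ends, with the yellow sprung bed between. Seated and pressed home, the flap's disc clears the fences by 3 mm. Origin: centre of the base's underside, on the table; z up.
- jig_middle (a point): Middle of the channel, at the pin tip's height (34 mm up). Axes as the jig. The brass pin, fixed, stands in a dark slot in the bed on the channel's centre line (y = 0), but anywhere from x = -9 to +9 mm: not reported; feel for it with the flap by sliding along x, or look from above first. 9 mm in diameter up to 29 mm, then a cone to a 3 mm tip at 34 mm. A flap not on the pin rests on the tip.
- bed (a joint): Yellow bed, 126 x 50 x 6 mm, sprung, moving straight down: 0 at rest (top 26 mm above the table; a flap on the pin drops to here), 0.006 m fully home on its stop (top 20 mm up). It starts to move at about 5.5 N and takes about 14 N to bring home (flap's weight included); it springs back when let go.
- collar: Bystander: a loose grey plastic ring, 90 mm outside diameter, 45 mm tall, standing on the table. Origin: centre of its underside.
- tub: Bystander: a clear plastic tub of bolts, 112 mm across its rim, 55 mm tall. Origin: centre of its underside.
- driver: Bystander: a T-handled nut driver lying flat, black handle (78 mm across, 26 mm thick) at its -x end, red neck, steel shaft, 145 mm long in all. Origin: on the table, under the join of neck and shaft.

How it is judged:
By the outcome, as a careful person would: the job done as asked, in the order asked, and still so for the second after the job is handed in, while the arm keeps its last pose, push and grip.
It also fails if it takes over 42 s, if anything falls off the work surface, if the arm or the gripper's body presses on something with over 40 N, if the wrist force passes 120 N, or if a joint passes its speed limit or range.

ROBOT

A 6-joint arm with a two-finger parallel gripper is mounted at the origin on the work surface. World frame = base frame: x ahead of the robot, y to its left, z up, the work surface at z = 0. Lengths are in m, angles in rad, forces in N, time in s.
With the tool pointing down it reaches from about 0.325 to 0.9 m from the base axis. Payload 3.5 kg.
Tool frame: the origin (TCP) lies between the finger pads; the fingertips stand 25 mm ahead of it and the grasp point (between the pads) lies 6 mm ahead of it (ctrl.tip_extent is the distance from the TCP to the fingertips, in m); z points along the fingers, y is the line along which they close (so a half turn about z gives the same grasp; the last joint's range is limited). The gripper opens to 85 mm and grips with 20 to 120 N. Pads are 22 mm wide; open, the fingers measure 114 mm over their backs; the gripper's body (76 mm by 85 mm) begins 54 mm behind the grasp point. The pads swing forward as they close: fully open they stand 13 mm farther back than shut.
Start: joints at [1.229, 0.276, -0.026, 1.268, 0, 1.467], TCP at [0.148, 0.607, 0.256] pointing down, gripper open.
Joint ranges: [-3.12, 3.12], [-0.85, 1.88], [-1.08, 1.24], [-1.95, 2.15], [-1.57, 1.53], [-3.14, 3.14]. Speed limits (rad/s): [2.57, 2.57, 3.14, 3.14, 3.14, 3.14].

INTERFACE

Orientations are given as a unit quaternion [w, x, y, z].
In Python, from cell import sensors, optics, job, ctrl gives the robot as it stands. The module is installed in compiled form; this text tells all that it offers.
- The arm moves only by the shell command python3 -m jog 'ROWS' [OPENING]. ROWS is a JSON object whose one key "rows" holds one flat list of numbers, 4 for each row, row after row: the shift along the tool's x, y, z in mm, then the turn about the tool's z in degrees. A call has 1 to 5 rows; each row shifts and turns the commanded pose from where the row before left it, along the tool's axes as they then stand; what a row does not reach is not made up. A row lasts 1/10 s, in which the tool goes at most 50 mm and 8.59 degrees, less where a joint would pass 70% of its speed; a pose out of reach is approached as far as the arm can. A call with a gripper value outside its range is refused whole. OPENING is the opening, from 0 (shut) to 1 (fully open), set as the call begins (- or left out, the last holds). The fingers move at their own pace and stop on an object; the grip force is fixed at half the most. Time passes only in rows, so rows that do not move let the fingers close. It gives the time, the measured TCP pose, the force, the opening and the grip force at its end, in the units of the state.
- sensors.observe(): the state, without advancing time (a new reading comes with each control period).
- optics.snapshot(name): name is "scene" or "top" or "wrist"; returns a dict with "img" (400x640x3 uint8, red, green, blue), "fovy" (degrees; the focal length in pixels is half the picture's height over the tangent of half this angle, whatever the lens; pixels are square), "cx", "cy" (the principal point, pixels), "cam_to_world" (4x4, takes a point from camera to world coordinates); the wrist camera has in their place "T_tool_cam" (4x4, takes a point from camera to tool coordinates, whose origin is the TCP and whose axes are the flange's). Camera axes: x right, y up, looking along -z (the intrinsics and any distortion apply to the point x, -y, -z); pixel columns grow to the right and rows downward; lengths in m; the calibration is good to about 2 mm. A picture is of the moment at which its call begins: read the wrist's pose just before it. There is no depth.
- job.finish_job(): hands the job in; it is judged then, once.
The state is a dict: "t": time; "qpos": joint angles; "joint_vel": joint speeds; "effort": joint torques, N m; "tool_pos": TCP position; "eef_rot": TCP orientation; "ft_force": force on the tool from outside, world axes, zero at the start; "torque": the same for the moment, N m; "gripper_width": finger opening in m; "grip_force": force on a finger pad.
Only numpy, scipy, OpenCV 4.12 (cv2) and the standard library are available. Lean on these libraries where they do the work, as an engineer would, in place of code of your own. Each camera call takes 0.05 s, during which the arm holds its last target. There are 200 camera calls.

## Working session

There is one attempt and no reset: what is moved stays moved. The work goes in short steps, Python scripts to look and compute and a shell command to move; the robot and the scene stay as the last step left them, time stands still between calls to the robot, and variables do not carry over. Pictures are saved under pics/ and viewed, at most 10 in all, crops included, and the job is handed in when it is done.

```bash
mkdir -p pics; cat > h.py <<'E'
import numpy as np, cv2
from cell import sensors, optics
from scipy.spatial.transform import Rotation as R
def Rq(q): return R.from_quat([q[1],q[2],q[3],q[0]]).as_matrix()
def snap(n):
    s=sensors.observe(); d=optics.snapshot(n)
    if 'cam_to_world' in d: T=np.array(d['cam_to_world'])
    else:
        W=np.eye(4);W[:3,:3]=Rq(s['eef_rot']);W[:3,3]=s['tool_pos'];T=W@np.array(d['T_tool_cam'])
    d['T']=T; return d
def K(d):
    f=d['img'].shape[0]/2/np.tan(np.radians(d['fovy'])/2); return f
def ray(d,u,v):
    f=K(d); r=d['T'][:3,:3]@np.array([(u-d['cx'])/f,-(v-d['cy'])/f,-1]); return d['T'][:3,3],r
def plane(d,u,v,z):
    o,r=ray(d,u,v); return o+r*(z-o[2])/r[2]
def proj(d,p):
    f=K(d); c=d['T'][:3,:3].T@(np.array(p)-d['T'][:3,3]); return d['cx']-f*c[0]/c[2], d['cy']+f*c[1]/c[2]
def tri(rs):
    A=np.zeros((3,3));b=np.zeros(3)
    for o,r in rs:
        r=r/np.linalg.norm(r);P=np.eye(3)-np.outer(r,r);A+=P;b+=P@o
    return np.linalg.solve(A,b)
def save(d,name): cv2.imwrite('pics/'+name,d['img'][:,:,::-1])
E
python3 - <<'E'
from h import *
s=sensors.observe(); print(s)
for n in ['scene','top','wrist']:
    d=snap(n); save(d,n+'0.png'); print(n,[k for k in d],d['fovy'],d['cx'],d['cy'],d['T'].round(3).tolist(), {k:v for k,v in d.items() if k not in('img','T','cam_to_world','T_tool_cam')})
E
```

```text
{'t': 0.0, 'qpos': array([ 1.22859402e+00,  2.77119233e-01, -2.79170499e-02,  1.26797032e+00,
       -2.54826753e-05,  1.46741523e+00]), 'joint_vel': array([ 0.00070081,  0.00128028,  0.00032701, -0.00015506, -0.00063022,
        0.00097682]), 'effort': array([-1.77470265e-04, -4.45507193e+01,  2.95203978e+01,  1.63971208e-02,
       -9.02365150e-05,  2.01401562e-06]), 'tool_pos': array([0.14760706, 0.6065687 , 0.25515113]), 'eef_rot': array([-2.31757723e-04,  1.19126939e-01,  9.92878417e-01, -1.08064080e-03]), 'ft_force': array([0.66264718, 0.43958896, 0.49112295]), 'torque': array([ 0.01100963, -0.00179034,  0.00957694]), 'grip_force': 0.0, 'gripper_width': 0.08535096560814376}
scene ['img', 'fovy', 'cx', 'cy', 'cam_to_world', 'T'] 47.35642074875077 310.8417490395848 195.21972953219262 [[0.411, -0.711, 0.571, 1.278], [0.912, 0.323, -0.253, -0.319], [-0.005, 0.625, 0.781, 0.953], [0.0, 0.0, 0.0, 1.0]] {'fovy': 47.35642074875077, 'cx': 310.8417490395848, 'cy': 195.21972953219262}
top ['img', 'fovy', 'cx', 'cy', 'cam_to_world', 'T'] 52.95286732070685 329.4860492411482 202.8852851345057 [[-0.009, 0.991, -0.135, 0.44], [-1.0, -0.01, -0.004, -0.014], [-0.006, 0.135, 0.991, 1.196], [0.0, 0.0, 0.0, 1.0]] {'fovy': 52.95286732070685, 'cx': 329.4860492411482, 'cy': 202.8852851345057}
wrist ['img', 'fovy', 'cx', 'cy', 'T_tool_cam', 'T'] 59.03665370442662 323.6910359040816 197.03549404176832 [[0.236, -0.933, -0.272, 0.078], [0.972, 0.226, 0.069, 0.623], [-0.003, -0.281, 0.96, 0.373], [0.0, 0.0, 0.0, 1.0]] {'fovy': 59.03665370442662, 'cx': 323.6910359040816, 'cy': 197.03549404176832}
```

View pics/top0.png

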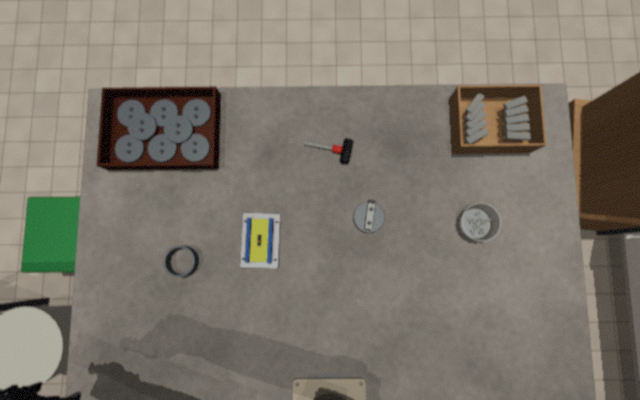

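View pics/scene0.png

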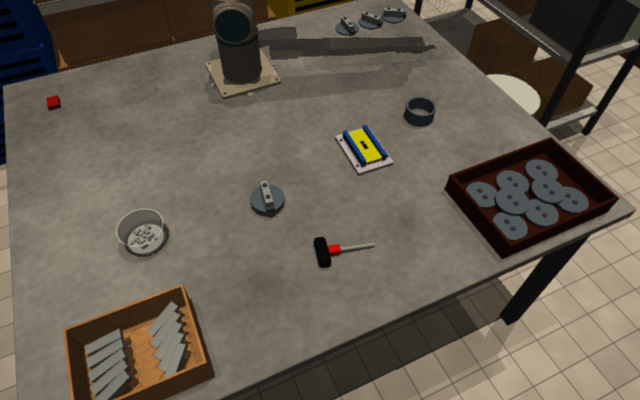

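The top view shows the flap near (369,216), the jig at (260,240), the collar at (182,261), the tub at (479,223) and the driver at (335,150). The scene view shows the flap at (267,197) and the jig at (365,146).

```bash
cat > m.py <<'E'
from h import *
def big(mask):
    n,l,st,c=cv2.connectedComponentsWithStats(mask.astype(np.uint8)); i=1+np.argmax(st[1:,4]); return c[i],st[i],l==i
def masks(d,roi):
    x0,y0,x1,y1=roi; im=np.zeros_like(d['img']); im[y0:y1,x0:x1]=d['img'][y0:y1,x0:x1]
    h=cv2.cvtColor(im,cv2.COLOR_RGB2HSV); return im,h
def yellow(h): return (h[...,0]>22)&(h[...,0]<36)&(h[...,1]>120)&(h[...,2]>80)
def blue(h): return (h[...,0]>100)&(h[...,0]<125)&(h[...,1]>120)&(h[...,2]>40)
E
python3 - <<'E'
from m import *
T=snap('top');S=snap('scene')
rois={'jig':((225,195,295,285),(320,110,410,185)),'flap':((345,190,395,240),(245,175,290,220))}
out={}
for d,i,n in((T,0,'top'),(S,1,'scene')):
    im,h=masks(d,rois['jig'][i]); 
    m=yellow(h); ys,xs=np.nonzero(m); r=cv2.minAreaRect(np.c_[xs,ys].astype(np.float32)); 
    b=cv2.boxPoints(r); out['jig',i]=r[0]
    P=np.array([plane(d,*p,0.026)[:2] for p in b]); print(n,'yellow',r,P.mean(0),P.round(4).tolist())
    im,h=masks(d,rois['flap'][i]); g=im.max(2).astype(int)
    print('vals',np.percentile(g[g>0],[5,25,50,75,90,97]))
    m=(g>150); c,st,mm=big(m); ys,xs=np.nonzero(mm); r=cv2.minAreaRect(np.c_[xs,ys].astype(np.float32)); out['br',i]=r[0]
    b=cv2.boxPoints(r);P=np.array([plane(d,*p,0.052)[:2] for p in b]); print(n,'bracket',st,r,P.mean(0),P.round(4).tolist())
for k in('jig','br'): print(k,tri([ray(T,*out[k,0]),ray(S,*out[k,1])]))
c=[cv2.resize(d['img'][y0:y1,x0:x1],(400,400),interpolation=cv2.INTER_CUBIC) for d,(x0,y0,x1,y1) in((T,(345,190,395,240)),(S,(245,175,290,220)))]
cv2.imwrite('pics/crop.png',np.hstack(c)[:,:,::-1])
E
```

```text
top yellow ((258.3494567871094, 239.86050415039062), (16.45091438293457, 41.101009368896484), 3.012787342071533) [0.49380028 0.19872296] [[0.4358, 0.2247], [0.5547, 0.2205], [0.5517, 0.1724], [0.4329, 0.1772]]
vals [106. 117. 121. 124. 128. 150.]
top bracket [367 211   6  10  48] ((369.5, 215.5), (9.0, 5.0), 90.0) [ 0.55865662 -0.12324314] [[0.5717, -0.1164], [0.5715, -0.1307], [0.5457, -0.1301], [0.5458, -0.1158]]
scene yellow ((365.07830810546875, 144.95248413085938), (37.793819427490234, 16.118850708007812), 58.73626708984375) [0.49371525 0.19845211] [[0.4324, 0.1772], [0.4176, 0.2308], [0.5565, 0.218], [0.5683, 0.1678]]
vals [ 34.  87. 107. 114. 121. 136.]Traceback (most recent call last):
  File "<stdin>", line 12, in <module>
  File "m.py", line 3, in big
    n,l,st,c=cv2.connectedComponentsWithStats(mask.astype(np.uint8)); i=1+np.argmax(st[1:,4]); return c[i],st[i],l==i
                                                                          ~~~~~~~~~^^^^^^^^^^
    return _wrapfunc(a, 'argmax', axis=axis, out=out, **kwds)
    return bound(*args, **kwds)
ValueError: attempt to get argmax of an empty sequence
```

```bash
python3 -m jog '{"rows":[0,0,0,-6.85, 0,0,0,-6.85, -32,-37,0,0, -32,-37,0,0, -32,-37,0,0]}' 1; python3 -m jog '{"rows":[-32,-37,0,0, -32,-37,0,0, -32,-37,0,0, -32,-37,0,0, -32,-37,0,0]}'; python3 -m jog '{"rows":[-32,-37,0,0, -32,-37,0,0, -32,-37,0,0, 0,0,0,0, 0,0,0,0]}'
python3 - <<'E'
from h import *
d=snap('wrist'); save(d,'w1.png'); print(d['T'].round(3).tolist())
E
```

```text
t: 0.75
tool_pos: [0.2444, 0.4952, 0.2561]
eef_rot: [0.0, -0.001, 1.0, -0.0]
ft_force: [0.4, 0.6, -0.3]
gripper_width: 0.0858
grip_force: 0.0
t: 1.25
tool_pos: [0.4048, 0.3097, 0.2565]
eef_rot: [0.0, -0.0, 1.0, 0.0]
ft_force: [1.6, 0.9, -0.5]
gripper_width: 0.0853
grip_force: 0.0
t: 1.75
tool_pos: [0.5003, 0.1995, 0.2561]
eef_rot: [-0.0, 0.001, 1.0, 0.0]
ft_force: [-0.5, -0.1, 0.1]
gripper_width: 0.0851
grip_force: 0.0
[[0.002, -0.96, -0.28, 0.429], [1.0, 0.002, 0.001, 0.199], [-0.0, -0.28, 0.96, 0.374], [0.0, 0.0, 0.0, 1.0]]
```

View pics/w1.png

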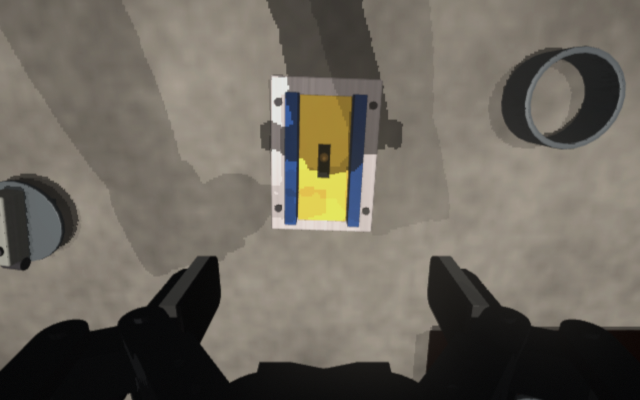

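The jig is at columns 273–380, rows 76–231, with its dark slot at (323,145–178). A brassy spot, the pin tip, shows near (324,158).

```bash
python3 - <<'E'
from m import *
d=snap('wrist'); T=snap('top'); S=snap('scene')
im,h=masks(d,(265,70,390,240))
m=yellow(h)|blue(h)
mb=blue(h); n,l,st,c=cv2.connectedComponentsWithStats(mb.astype(np.uint8)); print([ (s.tolist()) for s in st if s[4]>80])
# channel/yellow edges per row, at bed height
ysl=yellow(h); pts=[]
L=[];Rr=[]
for v in range(100,216,4):
    x=np.nonzero(ysl[v])[0]
    if len(x)>20: L.append(plane(d,x[0]-.5,v,.026)); Rr.append(plane(d,x[-1]+.5,v,.026))
L=np.array(L);Rr=np.array(Rr); mid=(L+Rr)/2
for a in(L,Rr,mid): 
    p=np.polyfit(a[:,0],a[:,1],1); print('slope deg',np.degrees(np.arctan(p[0])),'y at .494',np.polyval(p,.494))
ys,xs=np.nonzero(ysl); r=cv2.minAreaRect(np.c_[xs,ys].astype(np.float32)); print('yel rect',r); P=np.array([plane(d,*p,.026)[:2] for p in cv2.boxPoints(r)]); print(P.round(4).tolist(),P.mean(0))
# base plate: bright light corners -> non-grey vs; slot
print('slot rows V at cols 318..330'); 
for v in range(142,182,2): print(v,[tuple(int(q) for q in im[v,u]) for u in (320,322,324,326,328)])
# triangulation of jig centre wrist/top/scene
def yc(d,roi):
    im,h=masks(d,roi); ys,xs=np.nonzero(yellow(h)); return cv2.minAreaRect(np.c_[xs,ys].astype(np.float32))[0]
a=yc(T,(225,195,295,285)); b=yc(S,(320,110,410,185)); print('tri',tri([ray(d,*r[0]),ray(T,*a)]),tri([ray(d,*r[0]),ray(S,*b)]),tri([ray(T,*a),ray(S,*b)]))
cv2.imwrite('pics/c1.png',cv2.resize(d['img'][70:240,260:390],(455,595),interpolation=cv2.INTER_NEAREST)[:,:,::-1])
E
```

```text
[[0, 0, 640, 400, 253958], [284, 94, 13, 131, 1425], [347, 164, 14, 63, 614]]
slope deg -2.8464508282619905 y at .494 0.17399041090917636
slope deg -1.5109564462121359 y at .494 0.22330582400532134
slope deg -2.1790126989141316 y at .494 0.1986481228217789
yel rect ((321.5639343261719, 189.59384155273438), (49.85761260986328, 61.527381896972656), 2.6025619506835938)
[[0.554, 0.1701], [0.4891, 0.1743], [0.4914, 0.2239], [0.5565, 0.2222]] [0.52274699 0.19763766]
slot rows V at cols 318..330
142 [(165, 134, 53), (164, 134, 52), (165, 135, 53), (165, 134, 53), (165, 134, 52)]
144 [(127, 103, 43), (133, 109, 45), (134, 109, 45), (134, 109, 45), (146, 119, 48)]
146 [(39, 36, 26), (42, 38, 28), (42, 38, 27), (42, 38, 26), (49, 43, 28)]
148 [(39, 35, 27), (38, 35, 26), (39, 35, 26), (38, 35, 26), (44, 40, 27)]
150 [(39, 36, 27), (38, 35, 26), (38, 35, 26), (38, 35, 25), (44, 39, 27)]
152 [(38, 35, 26), (41, 37, 27), (40, 37, 27), (39, 36, 26), (48, 43, 28)]
154 [(50, 42, 28), (69, 55, 32), (70, 56, 33), (49, 42, 28), (52, 45, 28)]
156 [(73, 58, 33), (85, 65, 36), (87, 67, 37), (75, 59, 34), 
[... 349 characters left out ...]
(40, 36, 25), (40, 36, 26), (63, 54, 29)]
168 [(39, 36, 26), (40, 36, 26), (40, 37, 26), (41, 37, 27), (62, 54, 30)]
170 [(41, 38, 27), (41, 37, 27), (40, 37, 26), (41, 38, 26), (63, 54, 30)]
172 [(55, 52, 43), (45, 42, 32), (42, 39, 28), (41, 38, 28), (101, 94, 42)]
174 [(57, 54, 45), (57, 54, 45), (56, 54, 44), (56, 53, 44), (135, 131, 60)]
176 [(57, 54, 45), (58, 55, 45), (57, 54, 45), (58, 55, 46), (153, 148, 64)]
178 [(140, 134, 61), (139, 134, 61), (140, 134, 61), (120, 115, 56), (178, 172, 72)]
180 [(226, 220, 89), (226, 220, 89), (226, 220, 89), (225, 219, 88), (226, 220, 89)]
tri [0.49467411 0.19109567 0.10382723] [0.51456644 0.19338441 0.04449097] [0.49295363 0.20010379 0.02131831]
```

View pics/c1.png

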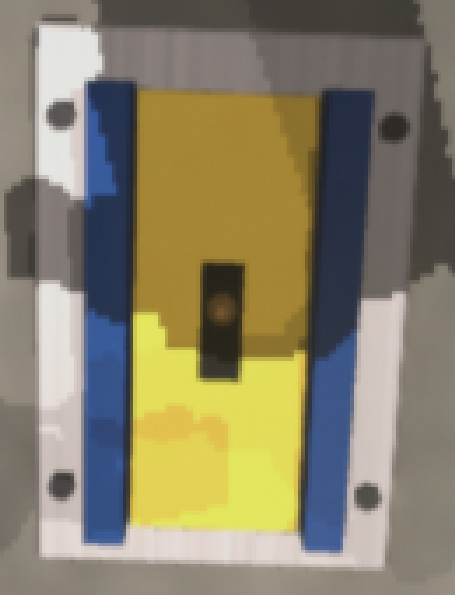

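The crop shows the slot and the brass tip at about (322.5,158.5) in the full picture, and the jig turned about -2°.

```bash
sed -i 's/>22)/>17)/' m.py; cat > j.py <<'E'
from m import *
def jig(d,roi,pin=True):
    im,h=masks(d,roi); y=yellow(h).astype(np.uint8); c,st,mm=big(y); ys,xs=np.nonzero(mm); r=cv2.minAreaRect(np.c_[xs,ys].astype(np.float32))
    q=cv2.approxPolyDP(cv2.convexHull(np.c_[xs,ys].astype(np.int32)),6,True)[:,0]
    P=np.array([plane(d,*p,.026)[:2] for p in q]); print('quad',q.tolist(),P.round(4).tolist(),P.mean(0))
    return r,q
E
python3 - <<'E'
from j import *
d=snap('wrist'); jig(d,(265,70,390,240)); print('pin',plane(d,322.7,158.3,.034),'slot',plane(d,324.2,145,.026),plane(d,322.5,178.3,.026))
E
python3 -m jog '{"rows":[-8,-46,0,0, -8,-46,0,0, -8,-46,0,0, -8,-46,0,0, -8,-46,0,0]}'; python3 -m jog '{"rows":[-8,-46,0,0, -5,-46,0,0, 0,0,0,0, 0,0,0,0]}'
python3 - <<'E'
from h import *
d=snap('wrist'); save(d,'w2.png'); np.save('w2.npy',d,allow_pickle=True); print(d['T'][:3,3])
E
```

```text
quad [[349, 98], [343, 220], [296, 219], [298, 96]] [[0.4313, 0.2248], [0.5544, 0.2213], [0.5534, 0.1721], [0.4296, 0.1764]] [0.49220243 0.19861601]
pin [0.48780484 0.19991481 0.034     ] slot [0.47598766 0.20134471 0.026     ] [0.50965093 0.19972934 0.026     ]
t: 2.5
tool_pos: [0.5399, -0.03, 0.2566]
eef_rot: [0.0, -0.001, 1.0, 0.0]
ft_force: [0.6, 0.2, 0.7]
gripper_width: 0.0854
grip_force: 0.0
t: 2.9
tool_pos: [0.5529, -0.1214, 0.2562]
eef_rot: [-0.0, 0.0, 1.0, 0.0]
ft_force: [-0.7, 0.2, -0.5]
gripper_width: 0.0855
grip_force: 0.0
[ 0.4815914  -0.12188     0.37440075]
```

View pics/w2.png

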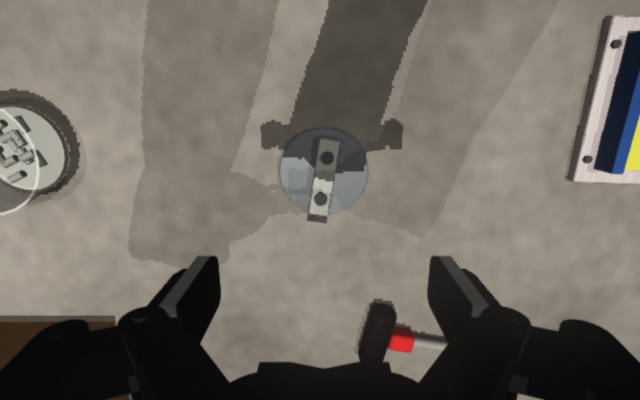

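The wrist view shows the flap's disc at columns 279–368, rows 127–214, with the bracket running from about (328,138) to (319,218), its bolts at (327,158) and (320,199), and the driver handle at (376,330).

```bash
python3 - <<'E'
from h import *
d=np.load('w2.npy',allow_pickle=True).item()
cv2.imwrite('pics/c2.png',cv2.resize(d['img'][120:225,272:377],(590,590),interpolation=cv2.INTER_CUBIC)[:,:,::-1])
E
```

```text
(no output)
```

View pics/c2.png

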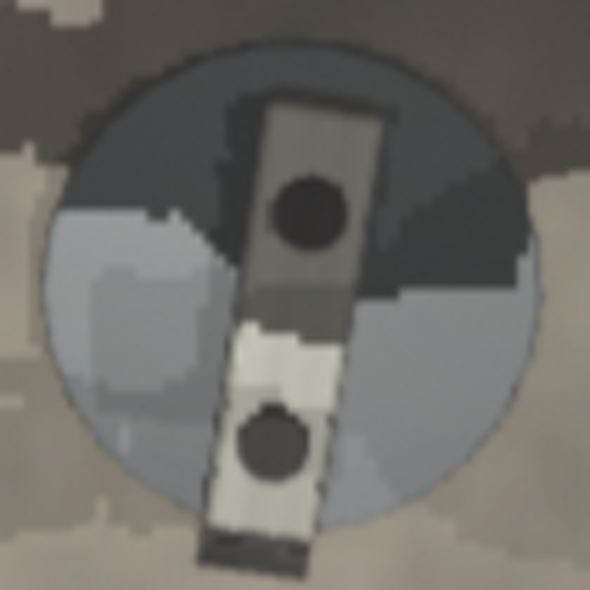

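In the crop, the bracket's top face has corners at (268,100), (385,118), (313,540) and (207,525). The disc spans 42–540 across and 38–530 down.

```bash
cat > br.py <<'E'
from h import *
d=np.load('w2.npy',allow_pickle=True).item()
k=105/590
cor=[(272+k*(a+.5)-.5,120+k*(b+.5)-.5) for a,b in[(268,100),(385,118),(313,540),(207,525)]]
P=np.array([plane(d,*c,.052) for c in cor]); print(P.round(4)[:,:2].tolist())
print('len',np.linalg.norm(P[0]-P[3]),np.linalg.norm(P[1]-P[2]),'wid',np.linalg.norm(P[0]-P[1]),np.linalg.norm(P[2]-P[3]))
ax=(P[3]+P[2]-P[0]-P[1]); print('centre',P.mean(0),'axis deg',np.degrees(np.arctan2(ax[1],ax[0])))
L=plane(d,272+k*42,172,.026);Rr=plane(d,272+k*540,172,.026);t=plane(d,324,120+k*38,.026);b=plane(d,324,120+k*530,.026)
print('disc y',(L+Rr)[1]/2,(Rr-L)[1],'x',(t+b)[0]/2,(b-t)[0])
E
python3 br.py
python3 - <<'E'
# height by top camera + wrist: disc centre in top/scene
from h import *
T=snap('top');S=snap('scene');d=np.load('w2.npy',allow_pickle=True).item()
# predicted pixels of flap disc centre
for z in(.026,.052): print(proj(T,[.558,-.123,z]),proj(S,[.558,-.123,z]))
for D,roi,n in((T,(345,190,395,240),'t'),(S,(240,170,295,225),'s')):
    x0,y0,x1,y1=roi;im=D['img'][y0:y1,x0:x1].astype(int); m=(im[...,2]-im[...,0]>3).astype(np.uint8); k=np.ones((5,5));m=cv2.morphologyEx(m,cv2.MORPH_CLOSE,k)
    nn,l,st,c=cv2.connectedComponentsWithStats(m); i=1+np.argmax(st[1:,4]); u,v=st[i][0]+x0+st[i][2]/2-.5,st[i][1]+y0+st[i][3]/2-.5; print(n,st[i].tolist(),u,v)
    w=ray(d,323.7,170.6); p=tri([w,ray(D,u,v)]); print('tri',p)
E
```

```text
[[0.5195, -0.1258], [0.5224, -0.1069], [0.5946, -0.1184], [0.5919, -0.1366]]
len 0.07315191227189649 0.07309601002775469 wid 0.019125575212084047 0.01838893801746469
centre [ 0.55709338 -0.1219227   0.052     ] axis deg -8.709391964445095
disc y -0.1217439227443845 0.08922320744566986 x 0.557261162689157 0.08987313704031485
(np.float64(368.5934593310999), np.float64(216.6427702845674)) (np.float64(267.5356919794824), np.float64(196.96959320485655))
(np.float64(369.42011039545605), np.float64(215.72239856622977)) (np.float64(266.73295083401786), np.float64(190.634862159578))
t [3, 14, 17, 22, 129] 356.0 214.5
tri [ 0.59379991 -0.1106136  -0.18495523]
s [10, 18, 17, 23, 231] 258.0 199.0
tri [ 0.55384913 -0.13454737  0.0232145 ]
```

```bash
python3 -m jog '{"rows":[-4,-0.5,30,0, 0,0,40,4.4, 0,0,30,4.3, 0,0,0,0, 0,0,0,0]}'
python3 - <<'E'
from h import *
from cell import ctrl
d=snap('wrist'); save(d,'w3.png'); np.save('w3.npy',d,allow_pickle=True); print(ctrl.tip_extent,Rq(sensors.observe()['eef_rot']).round(4).tolist())
E
```

```text
t: 3.55
tool_pos: [0.5568, -0.1207, 0.1565]
eef_rot: [-0.001, 0.074, 0.997, 0.0]
ft_force: [1.7, 0.0, 0.1]
gripper_width: 0.0855
grip_force: 0.0
0.025 [[-0.989, 0.1481, 0.0019], [0.1481, 0.989, -0.0006], [-0.002, -0.0003, -1.0]]
```

View pics/w3.png

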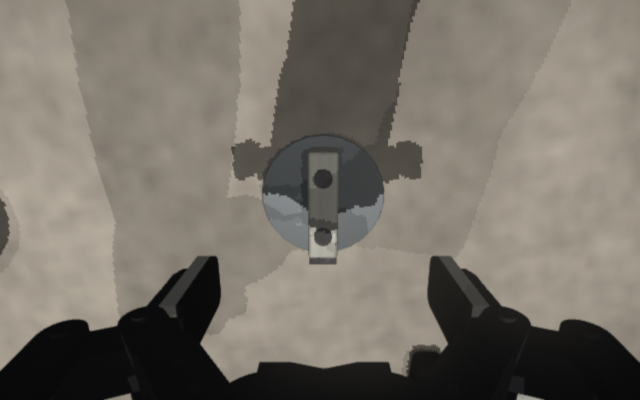

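The bracket now stands upright in the picture, with corners at (309,152), (338,152), (337,258) and (310,257) and bolts at (323,179) and (323,238). It is centred between the fingers (column 323.5).

```bash
python3 - <<'E'
from h import *
a=np.load('w2.npy',allow_pickle=True).item();b=np.load('w3.npy',allow_pickle=True).item()
print('bolts',tri([ray(a,327.2,158.1),ray(b,323,179)]),tri([ray(a,320.4,198.8),ray(b,323,238)]))
P=np.array([plane(b,*c,.052) for c in[(309,152),(338,152),(337,258),(310,257)]]); ax=P[3]+P[2]-P[0]-P[1]; print(P.mean(0),np.degrees(np.arctan2(ax[1],ax[0])))
L=plane(b,262.5,193,.026);R_=plane(b,383.5,193,.026);print('disc y',(L+R_)/2, np.linalg.norm(L-R_))
E
```

```text
bolts [ 0.53793698 -0.11872936  0.05449766] [ 0.5744985  -0.12458275  0.0628191 ]
[ 0.55735962 -0.12139988  0.052     ] -8.464767367289761
disc y [ 0.55492058 -0.12143411  0.026     ] 0.08845726491373047
```

```bash
python3 -m jog '{"rows":[0,-0.5,40,0, 0,0,40,0, 0,0,15,0, 0,0,6,0, 0,0,0,0]}' ; python3 -m jog '{"rows":[0,0,0,0, 0,0,0,0, 0,0,0,0, 0,0,0,0, 0,0,0,0]}' 0;  python3 -m jog '{"rows":[0,0,0,0, 0,0,0,0, 0,0,0,0, 0,0,0,0, 0,0,0,0]}' 0
```

```text
t: 4.1
tool_pos: [0.5582, -0.1228, 0.0566]
eef_rot: [0.001, 0.075, 0.997, -0.0]
ft_force: [0.1, 0.6, -0.5]
gripper_width: 0.0852
grip_force: 0.0
t: 4.6
tool_pos: [0.5577, -0.1228, 0.0562]
eef_rot: [0.001, 0.076, 0.997, -0.0]
ft_force: [-0.6, 0.8, -1.5]
gripper_width: 0.0187
grip_force: 59.2
t: 5.1
tool_pos: [0.5577, -0.1228, 0.0561]
eef_rot: [0.001, 0.076, 0.997, -0.0]
ft_force: [-0.0, 1.3, 5.6]
gripper_width: 0.0188
grip_force: 60.2
```

```bash
python3 -m jog '{"rows":[0,0,-10,0, 0,0,-40,0, 0,0,-40,-6.3, 12,46,0,0, 12,46,0,0]}'; python3 -m jog '{"rows":[12,46,0,0, 12,46,0,0, 12,46,0,0, 12,46,0,0, 10,44,0,0]}';  python3 -m jog '{"rows":[0,0,0,0, 0,0,0,0, 0,0,0,0]}'
python3 - <<'E'
from j import *
d=snap('wrist'); save(d,'w4.png'); np.save('w4.npy',d,allow_pickle=True); s=sensors.observe(); print(s['tool_pos'],Rq(s['eef_rot']).round(4).tolist(),s['ft_force'])
E
```

```text
t: 5.6
tool_pos: [0.5379, -0.0298, 0.1471]
eef_rot: [0.002, 0.022, 1.0, -0.0]
ft_force: [0.4, 1.2, -2.8]
gripper_width: 0.0186
grip_force: 59.5
t: 6.1
tool_pos: [0.4863, 0.2021, 0.1448]
eef_rot: [-0.001, 0.021, 1.0, -0.0]
ft_force: [-0.0, -0.2, -3.4]
gripper_width: 0.0187
grip_force: 59.5
t: 6.4
tool_pos: [0.4879, 0.1998, 0.1449]
eef_rot: [-0.001, 0.021, 1.0, -0.0]
ft_force: [0.5, 0.1, -2.5]
gripper_width: 0.0191
grip_force: 59.9
[0.48815407 0.19944524 0.14495226] [[-0.9991, 0.0429, -0.001], [0.0429, 0.9991, -0.0007], [0.001, -0.0007, -1.0]] [ 0.10786564 -0.61782193 -2.96931643]
```

View pics/w4.png

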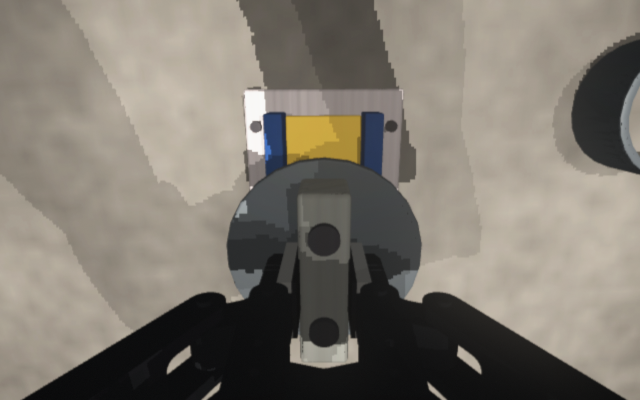

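The held flap is level and in line: disc columns 227–421 (centre 324), bracket centred at 325, and fences at 264–286 and 362–383 (mid 323.7).

```bash
python3 - <<'E'
from h import *
d=np.load('w4.npy',allow_pickle=True).item(); p=plane(d,324,158,.115); print('disc centre from top edge',p[0]+.045,p[1], 'y', (plane(d,227,242,.115)+plane(d,421,242,.115))/2)
E
python3 -m jog '{"rows":[0,0,30,0, 0,0,15,0, 0,0,4,0, 0,0,0,0, 0,0,0,0]}';python3 -m jog '{"rows":[0,0,2,0, 0,0,2,0, 0,0,2,0, 0,0,0,0, 0,0,0,0]}'
```

```text
disc centre from top edge 0.48761559388887543 0.20129597876514402 y [0.48102825 0.19968102 0.115     ]
t: 6.95
tool_pos: [0.4893, 0.2001, 0.0971]
eef_rot: [0.001, 0.021, 1.0, 0.0]
ft_force: [-0.2, -0.2, -3.1]
gripper_width: 0.0187
grip_force: 59.8
t: 7.45
tool_pos: [0.4883, 0.2006, 0.0903]
eef_rot: [-0.0, 0.021, 1.0, -0.0]
ft_force: [-0.3, 0.1, -3.5]
gripper_width: 0.0184
grip_force: 59.8
```

```bash
python3 -m jog '{"rows":[0,0,1,0, 0,0,1,0, 0,0,1,0, 0,0,0,0]}';python3 -m jog '{"rows":[0,0,1,0, 0,0,1,0, 0,0,1,0, 0,0,0,0]}'
```

```text
t: 7.85
tool_pos: [0.4882, 0.2005, 0.0871]
eef_rot: [-0.0, 0.021, 1.0, -0.0]
ft_force: [0.0, 0.0, -2.9]
gripper_width: 0.0186
grip_force: 59.8
t: 8.25
tool_pos: [0.4882, 0.2005, 0.0841]
eef_rot: [-0.0, 0.021, 1.0, -0.0]
ft_force: [0.7, -0.3, -3.1]
gripper_width: 0.0188
grip_force: 59.8
```

```bash
python3 -m jog '{"rows":[0,0,1,0, 0,0,1,0, 0,0,1,0, 0,0,0,0]}';python3 -m jog '{"rows":[0,0,1,0, 0,0,1,0, 0,0,1,0, 0,0,0,0]}';python3 -m jog '{"rows":[0,0,1,0, 0,0,1,0, 0,0,0,0, 0,0,0,0]}'
```

```text
t: 8.65
tool_pos: [0.4884, 0.2005, 0.0818]
eef_rot: [0.0, 0.021, 1.0, -0.0]
ft_force: [-2.4, -1.5, 3.0]
gripper_width: 0.0188
grip_force: 60.7
t: 9.05
tool_pos: [0.4885, 0.2006, 0.079]
eef_rot: [0.0, 0.021, 1.0, 0.0]
ft_force: [-2.8, -0.2, 6.3]
gripper_width: 0.0189
grip_force: 61.2
t: 9.45
tool_pos: [0.4885, 0.2006, 0.0774]
eef_rot: [0.0, 0.021, 1.0, -0.0]
ft_force: [-4.6, -1.3, 9.8]
gripper_width: 0.0191
grip_force: 61.5
```

```bash
python3 -m jog '{"rows":[0.4,0,1,0, 0,0,1,0, 0,0,0,0, 0,0,0,0]}';python3 -m jog '{"rows":[0,0,1,0, 0,0,1,0, 0,0,0,0, 0,0,0,0]}'
```

```text
t: 9.85
tool_pos: [0.4884, 0.2006, 0.0761]
eef_rot: [0.001, 0.021, 1.0, -0.0]
ft_force: [-4.8, -2.5, 13.1]
gripper_width: 0.0186
grip_force: 62.1
t: 10.25
tool_pos: [0.4885, 0.2006, 0.076]
eef_rot: [0.001, 0.021, 1.0, -0.0]
ft_force: [-9.3, -3.4, 26.2]
gripper_width: 0.0187
grip_force: 64.0
```

```bash
python3 -m jog '{"rows":[0.5,0,0,0, 0,0,0,0, 0,0,0,0]}'; python3 - <<'E'
from h import *
d=snap('wrist'); save(d,'w5.png')
E
```

```text
t: 10.55
tool_pos: [0.4885, 0.2006, 0.076]
eef_rot: [0.001, 0.021, 1.0, -0.0]
ft_force: [-8.7, -2.9, 25.5]
gripper_width: 0.0187
grip_force: 63.8
```

View pics/w5.png

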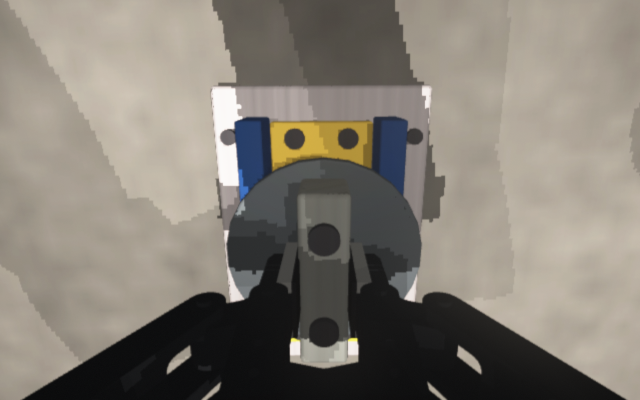

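The disc (columns 227–421) still sits level and unmoved in the grip. The bed has sunk far enough that its two guide posts show through at (294,138) and (348,138), so the flap is seated and pressed home.

```bash
python3 -c "
from cell import job; print(job.finish_job())"
```

```text
the job is handed in; nothing more can be done
None
```

The flap is on the pin, pressed down until the bed reached its stop, and still held there with about 26 N at the wrist; I handed the job in at 10.6 s with the other things on the table untouched.

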